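Set the length stop one notch longer and load the blank

TASK

The length stop of the cradle is one notch too close for the square wooden blank that lies behind the cradle. Squeeze in the latch tab on the stop's grip and, with it held in, slide the stop one notch away from the fixed end block, then let the tab spring fully out so that the stop is locked there. Then lay the blank down flat in the cradle's two saddles, between end block and stop, and leave the other loose things on the bench where they are.

Things in the scene. Friction and masses are not known exactly. Their poses are not given: they have to be found in the camera images.
- jig: Cradle fixed to the bench: plywood base board 80 mm (its x, away from the robot) by 290 mm (its y), 14 mm thick; origin at the centre of its underside. Along +y: wooden end block, two low saddles, sliding metal length stop. The stop's plate (56 mm wide, top at z 76 mm) faces the end block: 128 mm between them now, 158 mm in the next notch, 188 mm in the last.
- end_face (a point): Foot of the inner face of the fixed wooden end block, at jig x 0, y -120, z 14 mm; the block is 60 mm wide, 22 mm thick, its top at z 72 mm. The jig's +y, from here to the stop, is the way to slide the stop.
- bed (a point): Where the centre of the loaded blank's underside belongs: jig x 0, y -41, z 30 mm, midway between end block and stop in the next notch; axes as the jig's. The saddles (16 and 14 mm thick, at jig y -116 to -100 and -10 to +4 mm) have floors at z 30 mm, cheeks up to z 40 mm and a channel 28 mm wide. Between them it is open down to the board (z 14 mm).
- length_stop (a joint): Travel of the length stop along jig +y (m). About 0 at the start; next notch at 0.030, a further one at 0.060; about 1.5 mm of play either way in each. Slides with 1 to 3 N when unlatched; does not move while the tab is out. If the tab is let out within about 3 mm of a notch it is drawn into it.
- stop_grip (a point): Where to pinch the stop's grip from above: midway over grip and pressed tab, at z 78 mm. The grip is an upright black block 28 mm (jig x) by 40 mm (jig y), z 46 to 100 mm, on a slide block 68 mm square. Its far face is 17.5 mm to jig +x of here, the tab's outer face 26.5 mm to jig -x (17.5 when pressed); the stop's plate starts 26 mm to jig -y.
- latch_tab (a joint): How far the tab is pressed in (m): 0 = fully out (latched when in a notch), 0.009 = fully in. It must be at least 0.007 in for the stop to slide freely. Spring of 3 N at first, 7.5 N fully in; between notches the released tab stays about 0.0065 in.
- tab_face (a point): Centre of the outer face of the latch tab: upright ribbed steel plate 34 mm (jig y) by 44 mm high (z 54 to 98 mm), 10 mm off the grip on its jig -x side, nearest the robot. It is pressed toward jig +x, against the grip: pinching both together across jig x (44 mm over both, 35 mm when pressed) does it.
- blank: Square wooden turning blank, 22x150x22 mm, about 0.1 kg, lying by itself on the bench beyond the cradle, past the black cable (fixed, 8 mm thick); origin at the centre of its underside, y along its length, z up.
- log: Bystander: short round log in its bark, standing, 94x88x105 mm; origin at the centre of its underside. To be left alone.
- wax_tin: Bystander: round tin of wax, 79 mm across, 47 mm high; origin at the centre of its underside. To be left alone.
- turned_top: Bystander: small turned wooden piece, standing, 36 mm across, 52 mm high; origin at the centre of its underside. To be left alone.
- sander: Bystander: brown rubber sanding block, 52x68x24 mm; origin at the centre of its underside. To be left alone.
Not all that is in view belongs to the job. Several things look just like the blank: the one meant starts nearest to the robot's base.

How it is judged:
By the outcome, as a careful person would: the job done as asked, in the order asked, and still so for the second after the job is handed in, with the robot touching nothing.
It also fails if it takes over 48 s, if anything falls off the work surface, if the arm or the gripper's body presses on something with over 40 N, if the wrist force passes 120 N, or if a joint passes its speed limit or range.

ROBOT

A 6-joint arm with a two-finger parallel gripper is mounted at the origin on a cart in front of the work surface, level with it; the furniture and walls round the work are solid. World frame = base frame: x ahead of the robot, y to its left, z up, the work surface at z = 0. Lengths are in mm, angles in degrees, forces in N, time in s.
With the tool pointing down it reaches from about 300 to 850 mm from the base axis. Payload 4.2 kg.
Tool frame: the origin (TCP) lies on the centre line of the jaws, within the pads' length; the fingertips stand 14 mm ahead of it and the grasp point (between the pads) lies 5 mm behind it; z points along the fingers, y is the line along which they close (so a half turn about z gives the same grasp; the last joint's range is limited). The gripper opens to 91 mm and grips with 3 to 60 N. Pads are 32 mm wide; open, the fingers measure 118 mm over their backs; the gripper's body (76 mm by 178 mm) begins 60 mm behind the grasp point.
Start: joints at [-67.953, 18.312, 89.639, -0, 72.044, -1.146], TCP at [226.459, -528.543, 227.976] pointing down, gripper open.
Joint ranges: [-177.97, 177.97], [-48.28, 115.42], [12.27, 149.76], [-77.06, 257.06], [2.81, 150.46], [-146.56, 146.56]. Speed limits (degrees/s): [147.25, 147.25, 180, 180, 180, 180].

INTERFACE

Orientations are given as [roll, pitch, yaw] about the fixed x, y, z axes, in that order (R = Rz(yaw) Ry(pitch) Rx(roll)).
In Python, from workcell import env gives the robot as it stands.
- The arm moves only by the tool arm_command, never from a script. Its argument "motion" is a list of rows, each an object with "offset": the shift along the tool's x, y, z in m, a list of three; "spin": the turn about the tool's z in rad. In form: [{"offset": [tx, ty, tz], "spin": spin}, ...]. A call has 1 to 5 rows; each row shifts and turns the commanded pose from where the row before left it, along the tool's axes as they then stand; what a row does not reach is not made up. A row lasts 1/8 s, in which the tool goes at most 62.5 mm and 10.7 degrees, less where a joint would pass 70% of its speed; a pose out of reach is approached as far as the arm can. A call with a gripper value outside its range is refused whole. "jaw" is the finger opening in m, from 0 to 0.0912, set as the call begins (left out, the last holds). The fingers move at their own pace and stop on an object; "newtons" is the grip in N (left out, the last holds). Time passes only in rows, so rows that do not move let the fingers close. It gives the time, the measured TCP pose, the force, the opening and the grip force at its end, in the units of the state.
- env.state(): the state, without advancing time (a new reading comes with each control period).
- env.grab_frame(name): name is "side" or "top"; returns (picture, depth): 420x560x3 uint8, blue, green, red; 420x560 float32, mm along the optical axis (not along the pixel's ray), 0 where there is no reading.
- env.camera_model(name): a dict with "fx", "fy", "cx", "cy" (pixels), "k1" (the pictures are not rectified: a ray, as slopes to the right and down, at radius r is drawn at 1 + k1 r^2 times it, then the intrinsics apply), "eye" and "rotation" of the camera in the world. Camera axes: x right, y down, z forward; pixel columns grow to the right and rows downward; lengths in mm; the calibration is good to about 2 mm. A picture is of the moment at which its call begins. camera_model takes no time and is no camera call.
- env.job_done(): hands the job in; it is judged then, once.
Trained networks look in the newest picture that a camera, given by its name, has taken for a name from the list of things; names that differ only in an ending like _2 or _b are one class to them, and where a whole thing is asked for, a point or a joint stands for the part that bears it (a point fixed in the world has none). Each returns a list of dicts, best first, with "score" (0 to 1); they miss things now and then, are a little off and sometimes report something else, mostly with a low value. They report only what shows in the picture. A call takes as long as a camera call. They do not tell look-alikes from the thing itself.
- env.boxes_of(camera, target): "bbox" ([left, top, right, bottom] in pixels, round what is visible of it).
- env.pinpoint(camera, target): "location" ([column, row] in pixels: a listed point, or the origin of a listed thing).
The state is a dict: "time_s": time; "qpos": joint angles; "qvel": joint speeds; "effort": joint torques, N m; "ee_pos": TCP position; "ee_rot": TCP orientation; "force": force on the tool from outside, world axes, zero at the start; "torque": the same for the moment, N m; "gripper_width": finger opening in mm; "gripper_force": force on a finger pad.
Only numpy, scipy, OpenCV 4.12 (cv2) and the standard library are available. Lean on these libraries where they do the work, as an engineer would, in place of code of your own. Each camera call takes 0.05 s, during which the arm holds its last target. There are 200 camera calls.

## Working session

There is one attempt and no reset: what is moved stays moved. The work goes in short steps, Python scripts to look and compute and a tool call to move; the robot and the scene stay as the last step left them, time stands still between calls to the robot, and variables do not carry over. Pictures are saved under pics/ and viewed, at most 10 in all, crops included, and the job is handed in when it is done.

Besides the shell and the picture viewer there is one more tool, called after "Call:" as name(argument=value, ...), one argument or row to a line, values as JSON. arm_command: Moves the arm, as the interface text tells. Its arguments: {"type":"object","properties":{"motion":{"type":"array"},"jaw":{"type":"number"},"newtons":{"type":"number"}},"required":["motion"]}

```bash
mkdir -p pics; ls; cat > h.py <<'E'
import numpy as np, cv2
from workcell import env
def ray(cam,px):
    m=env.camera_model(cam); u=(px[0]-m["cx"])/m["fx"]; v=(px[1]-m["cy"])/m["fy"]
    d=np.array([u,v]); s=d.copy()
    for _ in range(20): s=d/(1+m["k1"]*(s@s))
    return np.array(m["eye"]),np.array(m["rotation"]),np.array([s[0],s[1],1.])
def onz(cam,px,z):
    e,R,s=ray(cam,px); w=R@s; return e+w*(z-e[2])/w[2]
def at(cam,px,dep):
    e,R,s=ray(cam,px); c,r=int(round(px[0])),int(round(px[1]))
    p=dep[max(r-1,0):r+2,max(c-1,0):c+2]; p=p[p>0]
    return e+R@(s*np.median(p)) if p.size else None
def cloud(cam,dep):
    m=env.camera_model(cam); r,c=np.nonzero(dep>0)
    K=np.array([[m["fx"],0,m["cx"]],[0,m["fy"],m["cy"]],[0,0,1.]])
    s=cv2.undistortPoints(np.stack([c,r],1).astype(np.float64)[:,None],K,np.array([m["k1"],0,0,0]))[:,0]
    P=np.c_[s,np.ones(len(s))]*dep[r,c][:,None]
    return P@np.array(m["rotation"]).T+np.array(m["eye"]),c,r
E
cat > a.py <<'E'
from h import *
np.set_printoptions(precision=1,suppress=True)
for cam in("top","side"):
    im,d=env.grab_frame(cam); cv2.imwrite(f"pics/{cam}0.png",im); np.save(f"{cam}0.npy",d)
    m=env.camera_model(cam); print(cam,m)
    for t in("end_face","bed","stop_grip","tab_face","jig","blank"):
        for q in env.pinpoint(cam,t)[:5]: 
            p=q["location"]; print(t,round(q["score"],2),np.array(p),at(cam,p,d))
s=env.state(); print(s["time_s"],s["ee_pos"],s["ee_rot"],s["force"])
E
python3 a.py
```

```text
pics
top {'fx': 443.38301173770435, 'fy': 443.38301173770435, 'cx': 279.3251428176525, 'cy': 196.69889694280866, 'k1': -0.06197642915321901, 'eye': array([ 405.6,  317.1, 1348.8]), 'rotation': array([-171.9,   -1. ,  -91.1])}
end_face 0.91 [380.6 215.1] [-171232.4 -171320.9 -170289.3]
bed 0.88 [355.9 230. ] [-160506.8 -160595.3 -159563.7]
tab_face 0.62 [343.7 255. ] [-144150.  -144238.5 -143206.9]
tab_face 0.21 [357.7 228.9] [-162484.7 -162573.2 -161541.5]
jig 0.64 [349.9 239.2] [-155749.7 -155838.3 -154806.6]
blank 0.83 [157.  251.9] [-56617.9 -56706.5 -55674.8]
blank 0.55 [311.2 184.2] [-139037.1 -139125.6 -138093.9]
side {'fx': 497.6824260494593, 'fy': 497.6824260494593, 'cx': 286.8793696451687, 'cy': 216.3358077029679, 'k1': 0.03516422509589663, 'eye': array([ 397.5, -673.7,  824.6]), 'rotation': array([-126.7,    0.1,  -10.2])}
end_face 0.61 [299.8 336.6] [-13019.7 -14090.9 -12592.6]
bed 0.68 [270.2 311.7] [-6044.  -7115.3 -5616.9]
stop_grip 0.92 [242.5 273.5] [1531.6  460.3 1958.7]
stop_grip 0.33 [230.1 277.6] [4895.  3823.8 5322.1]
tab_face 0.62 [230.2 275.3] [4851.8 3780.6 5278.9]
jig 0.89 [256.1 310. ] [-2180.6 -3251.8 -1753.5]
blank 0.84 [318.4 272. ] [-21351.3 -22422.5 -20924.2]
blank 0.71 [301. 337.] [-13354.2 -14425.5 -12927.1]
blank 0.56 [219.8 176.5] [10841.   9769.8 11268.2]
0.7 [ 226.4 -528.5  228. ] [180.    0.   23.2] [ 0.2  0.2 -0.4]
```

```bash
sed -i 's/^def ray/from scipy.spatial.transform import Rotation as Ro\nrot=lambda m: Ro.from_euler("xyz",m["rotation"],degrees=True).as_matrix()\ndef ray/; s/np.array(m\["rotation"\])/rot(m)/' h.py
cat > b.py <<'E'
from h import *
np.set_printoptions(precision=1,suppress=True)
T={"end_face":[(380.6,215.1),(299.8,336.6)],"bed":[(355.9,230),(270.2,311.7)],"grip":[None,(242.5,273.5)],"tab":[(343.7,255),(230.2,275.3)],"jig":[(349.9,239.2),(256.1,310)]}
Z={"end_face":14,"bed":30,"grip":78,"tab":76,"jig":0}
for k,v in T.items():
    for cam,p in zip(("top","side"),v):
        if p: print(k,cam,onz(cam,p,Z[k]))
for cam,ps in(("top",[(157,251.9),(311.2,184.2)]),("side",[(318.4,272),(301,337),(219.8,176.5)])):
    d=np.load(cam+"0.npy")
    for p in ps: print("blank",cam,p,onz(cam,p,0),at(cam,p,d))
E
python3 b.py
```

```text
end_face top [534.6 -17.3  14. ]
end_face side [541.5 -15.8  14. ]
bed top [489.7  63.5  30. ]
bed side [490.1  47.7  30. ]
grip side [441.9 124.   78. ]
tab top [415.9 110.4  76. ]
tab side [415.2 125.3  76. ]
jig top [464.   77.3   0. ]
jig side [463.7  85.5  -0. ]
blank top (157, 251.9) [435.9 662.7   0. ] [435.4 656.9  22.5]
blank top (311.2, 184.2) [635.7 190.5   0. ] [632.  192.5  21.3]
blank side (318.4, 272) [626.9 179.6   0. ] [625.7 175.1   4.4]
blank side (301, 337) [546.2  -5.9  -0. ] [540.  -34.   34.7]
blank side (219.8, 176.5) [424.1 654.5   0. ] [423.8 641.4   8.1]
```

View pics/top0.png

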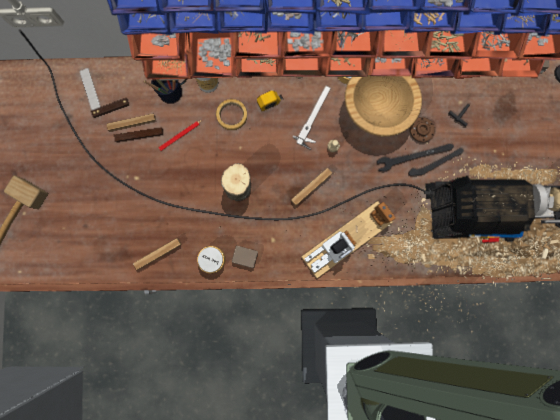

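View pics/side0.png

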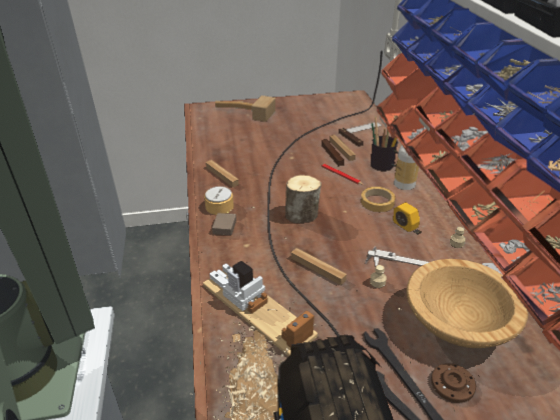

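The top view shows the jig from the end block at (380,213) to the stop at (322,258), with the grip at about (341,245). Three things look like the blank: (311,187), (157,253) and (131,122). The one at (311,187) lies just past the cable and is about 660 mm from the base, against 790 mm or more for the others, so it is the one meant. I'll fit the poses from depth and confirm with a crop.

```bash
cat > c.py <<'E'
from h import *
np.set_printoptions(precision=1,suppress=True)
for cam in("top","side"):
    d=np.load(cam+"0.npy"); P,c,r=cloud(cam,d)
    print(cam,"table z",np.median(P[(abs(P[:,0]-560)<60)&(abs(P[:,1]-350)<60)][:,2]))
    b=P[(abs(P[:,0]-630)<70)&(abs(P[:,1]-188)<80)&(P[:,2]>15)&(P[:,2]<30)]
    print("blank",cv2.minAreaRect(b[:,:2].astype(np.float32)),len(b),np.median(b[:,2]))
    J=P[(P[:,0]>370)&(P[:,0]<590)&(P[:,1]>-70)&(P[:,1]<210)]
    for lo,hi in((9,19),(92,106),(67,81)):
        b=J[(J[:,2]>lo)&(J[:,2]<hi)]
        if len(b)>4: print(lo,hi,len(b),cv2.minAreaRect(b[:,:2].astype(np.float32)),b.mean(0))
a=cv2.imread("pics/top0.png")[160:290,280:420]; s=cv2.imread("pics/side0.png")[230:360,190:350]
f=lambda q:cv2.resize(q,(400,int(400*q.shape[0]/q.shape[1])),interpolation=cv2.INTER_CUBIC)
a,s=f(a),f(s); h=min(len(a),len(s)); cv2.imwrite("pics/crop.png",np.hstack([a[:h],s[:h]]))
E
python3 c.py
```

```text
top table z 1.601114618051497
blank ((627.5364990234375, 191.11099243164062), (22.426305770874023, 151.274169921875), 40.39152908325195) 357 22.415478404520854
9 19 1582 ((482.2362976074219, 71.9588623046875), (213.82455444335938, 283.9709777832031), 3.3854904174804688) [472.5  52.1  13.9]
92 106 175 ((435.6413269042969, 120.02519989013672), (44.9814453125, 39.8735237121582), 35.47803497314453) [438.4 122.3  99.5]
67 81 228 ((487.20166015625, 55.225833892822266), (59.58213806152344, 204.83828735351562), 35.12664794921875) [509.7  23.2  73.3]
side table z 0.052449275358583236
blank ((591.0869750976562, 162.77359008789062), (114.74656677246094, 151.16136169433594), 38.98432159423828) 475 20.380370755709805
9 19 2217 ((479.1571350097656, 69.85041809082031), (215.35281372070312, 279.2281799316406), 0.846312403678894) [469.1  31.2  12.9]
92 106 230 ((434.8360595703125, 117.4714584350586), (44.363319396972656, 41.115047454833984), 29.706924438476562) [437.  117.2  97.4]
67 81 523 ((486.45684814453125, 52.100555419921875), (58.7333984375, 206.68321228027344), 35.086299896240234) [493.8  35.4  72.3]
```

View pics/crop.png

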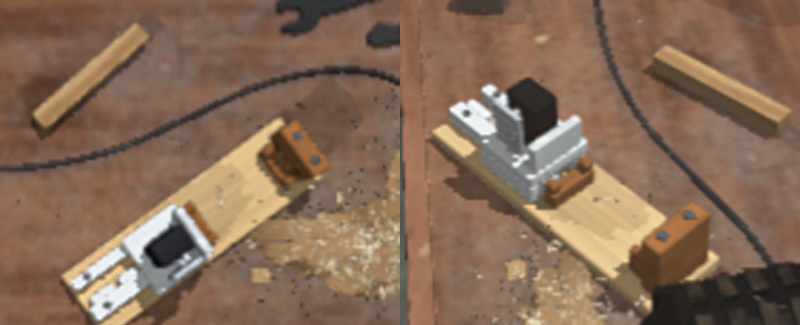

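The crop confirms the blank just past the cable. It measures 22 x 151 mm, centred near (628,190) with its long axis about 40° from +y. The jig yaw is about 35° and the grip is near (440,122). I'll write a row planner and go above the grip.

```bash
cat > plan.py <<'E'
# usage: plan.py x y z yaw [maxstep mm]: rows in tool axes from the present pose
import sys,math; from h import *
x,y,z,yaw=map(float,sys.argv[1:5]); mx=float(sys.argv[5]) if len(sys.argv)>5 else 58
s=env.state(); p=np.array(s["ee_pos"]); y0=s["ee_rot"][2]; d=np.array([x,y,z])-p
dy=(yaw-y0+180)%360-180; n=math.ceil(max(np.linalg.norm(d)/mx,abs(dy)/10.2,1))
for i in range(n):
    R=Ro.from_euler("xyz",[180,0,y0+dy*i/n],degrees=True).as_matrix()
    print([float(v) for v in np.round(R.T@d/n/1000,4)],round(-math.radians(dy)/n,4))
print(n,s["time_s"],np.round(p,1),np.round(s["ee_rot"],2))
E
python3 plan.py 440 122 190 125.1
```

```text
[0.0377, -0.0428, 0.0032] -0.1482
[0.0436, -0.0368, 0.0032] -0.1482
[0.0486, -0.0299, 0.0032] -0.1482
[0.0525, -0.0224, 0.0032] -0.1482
[0.0552, -0.0144, 0.0032] -0.1482
[0.0567, -0.0061, 0.0032] -0.1482
[0.057, 0.0023, 0.0032] -0.1482
[0.056, 0.0107, 0.0032] -0.1482
[0.0539, 0.0189, 0.0032] -0.1482
[0.0505, 0.0266, 0.0032] -0.1482
[0.046, 0.0338, 0.0032] -0.1482
[0.0405, 0.0402, 0.0032] -0.1482
12 0.7 [ 226.4 -528.5  228. ] [179.99   0.    23.19]
```

Call:
arm_command(
  motion=[
    {"offset": [0.0377,-0.0428,0.0032],"spin": -0.148},
    {"offset": [0.0436,-0.0368,0.0032],"spin": -0.148},
    {"offset": [0.0486,-0.03,0.0032],"spin": -0.148},
    {"offset": [0.0525,-0.0224,0.0032],"spin": -0.148},
    {"offset": [0.0552,-0.0144,0.0032],"spin": -0.148},
  ],
  jaw=0.09,
)

```text
time_s: 1.32
ee_pos: [316.0, -255.9, 212.1]
ee_rot: [179.9, 0.0, 65.8]
force: [0.8, -0.8, 0.8]
gripper_width: 90.3
gripper_force: 0.0
```

Call:
arm_command(
  motion=[
    {"offset": [0.0567,-0.006,0.0032],"spin": -0.148},
    {"offset": [0.057,0.0023,0.0032],"spin": -0.148},
    {"offset": [0.056,0.0107,0.0032],"spin": -0.148},
    {"offset": [0.0539,0.0189,0.0032],"spin": -0.148},
    {"offset": [0.0505,0.0266,0.0032],"spin": -0.148},
  ],
)

```text
time_s: 1.95
ee_pos: [405.6, 15.2, 196.2]
ee_rot: [179.9, 0.0, 108.3]
force: [0.5, -0.2, 0.6]
gripper_width: 90.2
gripper_force: 0.0
```

Call:
arm_command(
  motion=[
    {"offset": [0.046,0.0338,0.0032],"spin": -0.148},
    {"offset": [0.0405,0.0402,0.0032],"spin": -0.148},
    {"offset": [0,0,0],"spin": 0},
  ],
)

```text
time_s: 2.33
ee_pos: [441.9, 124.8, 189.3]
ee_rot: [180.0, -0.0, 125.3]
force: [0.1, -0.7, -0.5]
gripper_width: 89.9
gripper_force: 0.0
```

```bash
python3 plan.py 440 122 73 125.1 30
```

```text
[-0.0003, -0.0008, 0.0291] 0.0007
[-0.0003, -0.0008, 0.0291] 0.0007
[-0.0003, -0.0008, 0.0291] 0.0007
[-0.0003, -0.0008, 0.0291] 0.0007
4 2.325 [441.9 124.8 189.3] [ 1.7996e+02 -1.0000e-02  1.2526e+02]
```

Call:
arm_command(
  motion=[
    {"offset": [-0.0003,-0.0008,0.03],"spin": 0.002},
    {"offset": [-0.0003,-0.0008,0.029],"spin": 0},
    {"offset": [-0.0003,-0.0008,0.029],"spin": 0},
    {"offset": [-0.0003,-0.0008,0.028],"spin": 0},
    {"offset": [0,0,0],"spin": 0},
  ],
)

```text
time_s: 2.95
ee_pos: [437.3, 117.6, 72.3]
ee_rot: [-179.7, -0.1, 124.7]
force: [0.3, -0.3, -0.0]
gripper_width: 90.0
gripper_force: 0.0
```

Call:
arm_command(
  motion=[
    {"offset": [0,0,0],"spin": 0},
    {"offset": [0,0,0],"spin": 0},
  ],
  jaw=0.05,
  newtons=6,
)

```text
time_s: 3.2
ee_pos: [440.0, 118.9, 74.8]
ee_rot: [179.9, 0.1, 124.8]
force: [-0.0, 0.6, 0.2]
gripper_width: 72.8
gripper_force: 0.0
```

```bash
python3 - <<'E'
from h import *
im,d=env.grab_frame("side"); a=im[180:360,130:370]; cv2.imwrite("pics/s1.png",cv2.resize(a,(800,600),interpolation=cv2.INTER_CUBIC))
s=env.state(); print(s["ee_pos"],s["ee_rot"],s["force"],s["gripper_width"],s["gripper_force"])
E
```

```text
[439.85660097 118.96390537  74.66339076] [1.79868790e+02 5.79889392e-02 1.24822410e+02] [0.0751243  0.44987278 1.28341276] 68.9276687523948 0.0
```

View pics/s1.png

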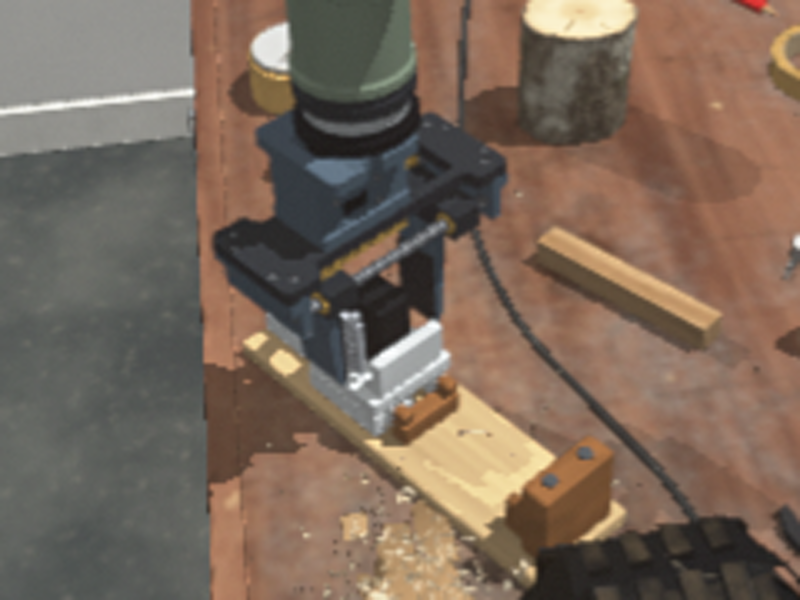

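The crop shows the fingers straddling the grip and tab at about (370,320), clear of the plate. I'll squeeze.

Call:
arm_command(
  motion=[
    {"offset": [0,0,0],"spin": 0},
    {"offset": [0,0,0],"spin": 0},
    {"offset": [0,0,0],"spin": 0},
    {"offset": [0,0,0],"spin": 0},
    {"offset": [0,0,0],"spin": 0},
  ],
  jaw=0.03,
  newtons=18,
)

```text
time_s: 3.88
ee_pos: [440.9, 120.0, 73.7]
ee_rot: [179.8, 0.0, 124.8]
force: [3.7, 3.1, -2.9]
gripper_width: 35.1
gripper_force: 18.0
```

Call:
arm_command(
  motion=[
    {"offset": [0.006,0,0],"spin": 0},
    {"offset": [0.008,0,0],"spin": 0},
    {"offset": [0.008,0,0],"spin": 0},
    {"offset": [0.008,0,0],"spin": 0},
    {"offset": [0,0,0],"spin": 0},
  ],
)

```text
time_s: 4.5
ee_pos: [423.6, 145.0, 73.7]
ee_rot: [179.8, 0.0, 124.8]
force: [4.1, 4.4, -3.3]
gripper_width: 34.6
gripper_force: 18.0
```

Call:
arm_command(
  motion=[
    {"offset": [0,0,0],"spin": 0},
    {"offset": [0,0,0],"spin": 0},
  ],
)

```text
time_s: 4.75
ee_pos: [423.7, 144.8, 73.7]
ee_rot: [179.8, 0.0, 124.8]
force: [4.5, 4.3, -3.6]
gripper_width: 34.6
gripper_force: 18.0
```

```bash
python3 - <<'E'
from h import *
e=[]
for i in range(6):
    d=env.grab_frame("side")[1]; s=env.state(); e.append(s["ee_pos"])
print(np.mean(e,0),np.std(e,0),s["force"],s["gripper_width"])
np.save("side1.npy",d)
for n in "01":
    P,c,r=cloud("side",np.load(f"side{n}.npy"))
    # plate inner face / top: bin along jig y
    a=np.radians(35.1); o=np.array([486.8,53.6]); q=P[:,:2]-o
    X=q@[np.cos(a),np.sin(a)]; Y=q@[-np.sin(a),np.cos(a)]-39.5
    m=(abs(X)<24)&(P[:,2]>50)&(P[:,2]<72)&(Y>-20)&(Y<60); print(n,np.percentile(Y[m],[2,10,25,50]),m.sum())
    m=(abs(X)<20)&(P[:,2]>66)&(Y<-100); print("block",np.percentile(Y[m],[2,50,98]))
E
```

```text
[423.77970364 144.78612629  73.68835762] [0.01344082 0.0166629  0.01377363] [ 4.59210996  4.35628012 -3.1261716 ] 34.48876998184947
0 [6.61800984 7.29344971 8.07889652 9.01223213] 175
block [-142.52426133 -134.0497109  -121.48599785]
1 [35.60229696 36.73661135 37.79556624 38.90173059] 181
block [-142.90339865 -133.71592161 -121.41081921]
```

Moved 30 mm. Now releasing the tab.

Call:
arm_command(
  motion=[
    {"offset": [0,0,0],"spin": 0},
    {"offset": [0,0,0],"spin": 0},
    {"offset": [0,0,0],"spin": 0},
    {"offset": [0,0,0],"spin": 0},
  ],
  jaw=0.085,
)

```text
time_s: 5.55
ee_pos: [422.2, 143.7, 73.6]
ee_rot: [180.0, 0.0, 124.8]
force: [-0.2, 0.2, -0.7]
gripper_width: 71.7
gripper_force: 0.0
```

Call:
arm_command(
  motion=[
    {"offset": [0,0,-0.03],"spin": 0},
    {"offset": [0,0,-0.05],"spin": 0},
    {"offset": [0,0,-0.05],"spin": 0},
  ],
)

```text
time_s: 5.92
ee_pos: [421.8, 143.5, 204.9]
ee_rot: [-180.0, -0.0, 124.8]
force: [0.0, 0.0, -0.2]
gripper_width: 85.1
gripper_force: 0.0
```

```bash
python3 plan.py 628 190 160 130.4
```

```text
[-0.0199, 0.0489, 0.0112] -0.0243
[-0.0211, 0.0485, 0.0112] -0.0243
[-0.0223, 0.0479, 0.0112] -0.0243
[-0.0234, 0.0474, 0.0112] -0.0243
4 5.925 [421.8 143.5 204.9] [-180.     -0.    124.83]
```

Call:
arm_command(
  motion=[
    {"offset": [-0.02,0.049,0.011],"spin": -0.024},
    {"offset": [-0.021,0.0485,0.011],"spin": -0.024},
    {"offset": [-0.0223,0.048,0.011],"spin": -0.024},
    {"offset": [-0.0234,0.0474,0.011],"spin": -0.024},
    {"offset": [0,0,0],"spin": 0},
  ],
  jaw=0.06,
)

```text
time_s: 6.55
ee_pos: [630.5, 190.4, 156.8]
ee_rot: [-179.9, -0.0, 130.3]
force: [-0.7, 0.2, 0.5]
gripper_width: 60.1
gripper_force: 0.0
```

```bash
python3 - <<'E'
from h import *
im,d=env.grab_frame("top"); np.save("top2.npy",d); a=im[170:290,290:410]
im2,d2=env.grab_frame("side"); np.save("side2.npy",d2); b=im2[230:350,180:350]
g=lambda q:cv2.resize(q,None,fx=400/q.shape[1],fy=400/q.shape[1],interpolation=cv2.INTER_CUBIC)
a,b=g(a),g(b); h=min(len(a),len(b)); cv2.imwrite("pics/c2.png",np.hstack([a[:h],b[:h]]))
for cam,t in(("top",d),("side",d2)):
    P,c,r=cloud(cam,t); J=P[(P[:,0]>370)&(P[:,0]<590)&(P[:,1]>-70)&(P[:,1]<210)]
    for lo,hi in((92,106),(67,81)):
        b=J[(J[:,2]>lo)&(J[:,2]<hi)]; print(cam,lo,cv2.minAreaRect(b[:,:2].astype(np.float32)))
    a=np.radians(35.1); q=P[:,:2]-[486.8,53.6]; X=q@[np.cos(a),np.sin(a)]; Y=q@[-np.sin(a),np.cos(a)]-39.5
    for n,m in(("block top",(abs(P[:,2]-72)<3)&(Y<-110)&(abs(X)<40)&(Y>-150)),("plate top",(abs(P[:,2]-75)<4)&(Y>25)&(Y<50)&(abs(X)<40)),("grip",(P[:,2]>94)&(abs(X)<40)&(Y>40)&(Y<110)),
      ("board",(abs(P[:,2]-14)<3)&(abs(X)<60)&(Y>-80)&(Y<-20)),("saddle",(abs(P[:,2]-37)<5)&(abs(X)<40)&(Y<12)&(Y>-15))):
        print(cam,n,m.sum(),np.round(np.percentile(X[m],[1,50,99]),1),np.round(np.percentile(Y[m],[1,50,99]),1))
E
python3 plan.py 628 190 80 130.4
```

```text
top 92 ((418.3820495605469, 144.3770751953125), (45.227447509765625, 40.08713150024414), 33.68333053588867)
top 67 ((428.0289611816406, 140.7425994873047), (54.985591888427734, 56.48782730102539), 35.39775466918945)
[-0.0001, 0.0001, 0.0393] -0.0007
[-0.0001, 0.0001, 0.0393] -0.0007
2 6.65 [627.7 189.9 158.6] [-1.7988e+02 -5.0000e-02  1.3032e+02]Traceback (most recent call last):
  File "<stdin>", line 13, in <module>
    return _quantile_unchecked(
        a, q, axis, out, overwrite_input, method, keepdims, weights)
    return _ureduce(a,
                    func=_quantile_ureduce_func,
    ...<5 lines>...
                    overwrite_input=overwrite_input,
                    method=method)
    r = func(a, **kwargs)
    result = _quantile(arr,
                       quantiles=q,
    ...<2 lines>...
                       out=out,
                       weights=wgt)
    slices_having_nans = np.isnan(arr[-1, ...])
                                  ~~~^^^^^^^^^
IndexError: index -1 is out of bounds for axis 0 with size 0
```

View pics/c2.png

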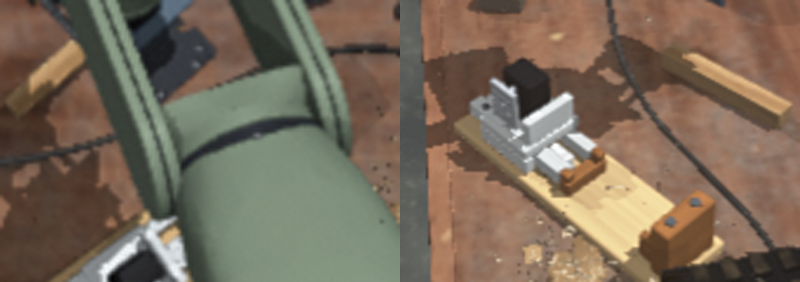

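The side crop shows the stop moved back with the tab standing clear of the grip at (505,95). The top cloud gives 45 mm over grip and tab, so the tab is fully out after a 30 mm shift. Next is the blank.

Call:
arm_command(
  motion=[
    {"offset": [0,0,0.05],"spin": 0},
    {"offset": [0,0,0.05],"spin": 0},
    {"offset": [0,0,0.025],"spin": 0},
    {"offset": [0,0,0.015],"spin": 0},
    {"offset": [0,0,0],"spin": 0},
  ],
)

```text
time_s: 7.28
ee_pos: [627.5, 189.9, 19.7]
ee_rot: [-180.0, -0.0, 130.3]
force: [1.0, 0.3, 0.2]
gripper_width: 60.0
gripper_force: 0.0
```

```bash
python3 - <<'E'
from h import *
d=env.grab_frame("side")[1]; s=env.state(); print(s["ee_pos"],s["ee_rot"],s["force"],s["gripper_width"])
for cam,t in(("top",np.load("top0.npy")),("side",d)):
    P,c,r=cloud(cam,t)
    a=np.radians(35.1); q=P[:,:2]-[486.8,53.6]; X=q@[np.cos(a),np.sin(a)]; Y=q@[-np.sin(a),np.cos(a)]-39.5
    for n,m in(("block top",(abs(P[:,2]-72)<3)&(Y<-110)&(abs(X)<40)&(Y>-150)),("plate top",(abs(P[:,2]-75)<4)&(Y>0)&(Y<48)&(abs(X)<40)),
      ("board",(abs(P[:,2]-14)<3)&(abs(X)<60)&(Y>-80)&(Y<-20)),("saddle",(abs(P[:,2]-37)<5)&(abs(X)<40)&(Y<12)&(Y>-15))):
        if m.any(): print(cam,n,m.sum(),np.round(np.percentile(X[m],[1,50,99]),1),np.round(np.percentile(Y[m],[1,50,99]),1))
E
```

```text
[628.43163121 190.14932809  20.66873544] [1.79930167e+02 3.50292629e-02 1.30338080e+02] [ 1.48709415 -0.11992663 -0.21639072] 59.8247038134613
top block top 112 [-27.7   3.1  29.9] [-140.8 -130.4 -118.7]
top plate top 55 [-23.1   1.3  27.6] [ 8.  13.2 39.7]
top board 375 [-56.   -2.6  40. ] [-79.5 -50.8 -20.3]
top saddle 33 [-22.6  -7.8  24.5] [-10.7  -4.5   1. ]
side block top 232 [-30.6  -3.2  26. ] [-143.3 -132.7 -121.2]
side plate top 91 [-26.5  -1.6  26.4] [36.6 40.8 47. ]
side board 744 [-49.4  -3.6  38.7] [-79.4 -51.  -20.6]
side saddle 61 [-23.7 -13.5  23. ] [-10.5  -5.2   3.2]
```

Call:
arm_command(
  motion=[
    {"offset": [0,0,0.003],"spin": 0},
    {"offset": [0,0,0],"spin": 0},
    {"offset": [0,0,0],"spin": 0},
    {"offset": [0,0,0],"spin": 0},
    {"offset": [0,0,0],"spin": 0},
  ],
  jaw=0.01,
  newtons=20,
)

```text
time_s: 7.95
ee_pos: [628.5, 190.0, 16.7]
ee_rot: [180.0, 0.0, 130.3]
force: [0.2, 0.5, 0.7]
gripper_width: 21.8
gripper_force: 20.0
```

Call:
arm_command(
  motion=[
    {"offset": [0,0,-0.02],"spin": 0},
    {"offset": [0,0,-0.05],"spin": 0},
    {"offset": [0,0,-0.05],"spin": 0},
    {"offset": [0,0,-0.04],"spin": 0},
    {"offset": [0,0,0],"spin": 0},
  ],
)

```text
time_s: 8.57
ee_pos: [630.1, 190.6, 180.2]
ee_rot: [179.6, 0.2, 130.3]
force: [-0.3, 0.7, -1.3]
gripper_width: 21.9
gripper_force: 20.0
```

```bash
python3 plan.py 487.5 52.3 160 125.1 30
```

```text
[-0.0019, -0.0283, 0.0029] 0.0131
[-0.0022, -0.0283, 0.0029] 0.0131
[-0.0026, -0.0283, 0.0029] 0.0131
[-0.003, -0.0282, 0.0029] 0.0131
[-0.0033, -0.0282, 0.0029] 0.0131
[-0.0037, -0.0281, 0.0029] 0.0131
[-0.0041, -0.0281, 0.0029] 0.0131
7 8.575 [630.1 190.6 180.2] [179.61   0.19 130.34]
```

Call:
arm_command(
  motion=[
    {"offset": [-0.0019,-0.0283,0.003],"spin": 0.0131},
    {"offset": [-0.0022,-0.0283,0.003],"spin": 0.0131},
    {"offset": [-0.0026,-0.0283,0.003],"spin": 0.0131},
    {"offset": [-0.003,-0.0282,0.003],"spin": 0.0131},
    {"offset": [-0.0033,-0.0282,0.003],"spin": 0.0131},
  ],
)

```text
time_s: 9.2
ee_pos: [524.4, 90.5, 159.4]
ee_rot: [-179.8, -0.1, 126.6]
force: [0.5, -0.3, -0.8]
gripper_width: 21.8
gripper_force: 20.0
```

Call:
arm_command(
  motion=[
    {"offset": [-0.0037,-0.028,0.003],"spin": 0.0131},
    {"offset": [-0.0041,-0.028,0.003],"spin": 0.0131},
    {"offset": [0,0,0.02],"spin": 0},
    {"offset": [0,0,0.02],"spin": 0},
    {"offset": [0,0,0],"spin": 0},
  ],
)

```text
time_s: 9.82
ee_pos: [483.4, 51.7, 113.0]
ee_rot: [-179.7, -0.2, 125.1]
force: [0.2, 0.2, -2.2]
gripper_width: 22.0
gripper_force: 20.0
```

```bash
cat > e.py <<'E'
from h import *
e=[]
for i in range(3): im,d=env.grab_frame("side"); s=env.state(); e.append(np.r_[s["ee_pos"],s["ee_rot"][2]])
print(np.mean(e,0).round(2),s["force"],s["time_s"])
z=np.mean(e,0)[2]; t=np.mean(e,0)[:2]
P,c,r=cloud("side",d); a=np.radians(35.1); q=P[:,:2]-[486.8,53.6]; X=q@[np.cos(a),np.sin(a)]; Y=q@[-np.sin(a),np.cos(a)]-39.5
zt=z+5
for n,m in(("blank",(abs(P[:,2]-zt+6)<12)&(abs(X)<25)&(Y>-125)&(Y<36)),("end-",(abs(P[:,2]-zt)<4)&(abs(X)<25)&(Y>-125)&(Y<-85)),("end+",(abs(P[:,2]-zt)<4)&(abs(X)<25)&(Y>0)&(Y<36)),("plate",(abs(P[:,2]-75)<4)&(Y>25)&(Y<48)&(abs(X)<40)),("block",(abs(P[:,2]-72)<3)&(Y<-110)&(abs(X)<40)&(Y>-150)),):
    if m.any(): print(n,m.sum(),np.round(np.percentile(X[m],[1,50,99]),1),np.round(np.percentile(Y[m],[1,50,99]),1),P[m,2].max().round(1))
cv2.imwrite("pics/e.png",cv2.resize(im[200:350,190:390],(800,600),interpolation=cv2.INTER_CUBIC))
E
python3 e.py; python3 plan.py 487.5 52.3 85 125.1 30
```

```text
[485.3   51.88 114.89 125.08] [ 1.18605169  0.3074435  -1.73139445] 9.975
blank 587 [-24.6  -9.6  15.6] [-113.6  -73.1   -7.6] 125.8
end- 135 [-15.1  -4.7   7.9] [-113.6  -99.1  -85.5] 123.1
plate 16 [-27.5 -22.7 -18.1] [38.5 41.7 46.2] 77.8
block 233 [-30.4  -1.6  26.7] [-143.  -132.5 -121.6] 74.2
[-0.0003, 0.0007, 0.0153] -0.0001
[-0.0003, 0.0007, 0.0153] -0.0001
2 9.975 [485.9  51.9 115.5] [-179.99    0.    125.09]
```

View pics/e.png

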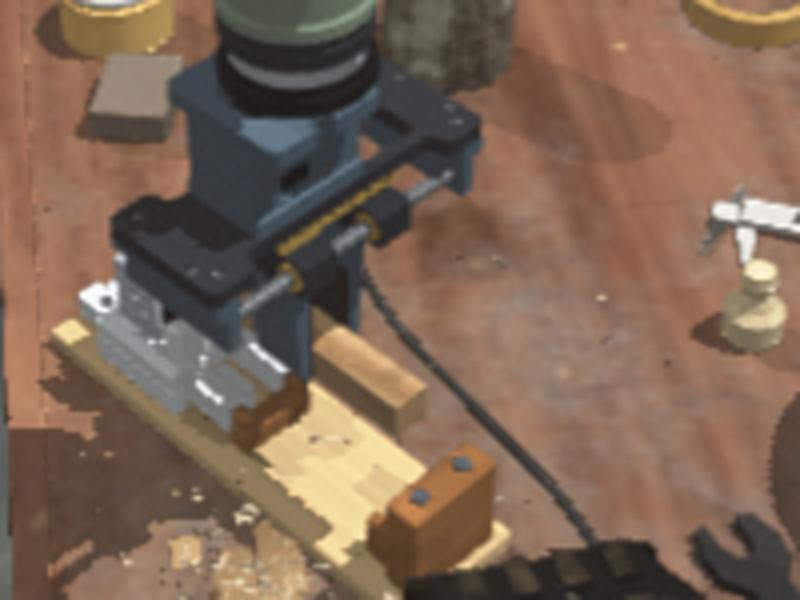

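The picture shows the blank held level at (365,375) in line over the cradle, between the end block at (440,500) and the stop at (200,370). From the cloud it needs about 1.6 mm toward jig +x and 1.6 mm toward the end block.

Call:
arm_command(
  motion=[
    {"offset": [-0.0016,0.0016,0.02],"spin": 0},
    {"offset": [0,0,0.02],"spin": 0},
    {"offset": [0,0,0.015],"spin": 0},
    {"offset": [0,0,0],"spin": 0},
    {"offset": [0,0,0],"spin": 0},
  ],
)

```text
time_s: 10.6
ee_pos: [488.8, 51.6, 61.4]
ee_rot: [179.9, 0.1, 125.1]
force: [0.4, -0.8, -1.0]
gripper_width: 22.0
gripper_force: 20.0
```

```bash
python3 e.py; python3 plan.py 487.9 51.4 47 125.1 100
```

```text
[488.75  51.61  61.44 125.09] [ 0.16824002  0.20718273 -1.75039869] 10.75
blank 548 [-22.5  -6.2  18.9] [-124.2  -76.1  -27.9] 72.4
end- 161 [-21.2  -2.2  20.5] [-124.3 -104.   -85.5] 70.2
block 221 [-30.7  -3.   26.4] [-142.6 -132.1 -121.2] 74.4
[0.0003, -0.0007, 0.0144] -0.0003
1 10.75 [488.7  51.6  61.4] [1.7991e+02 6.0000e-02 1.2508e+02]
```

View pics/e.png

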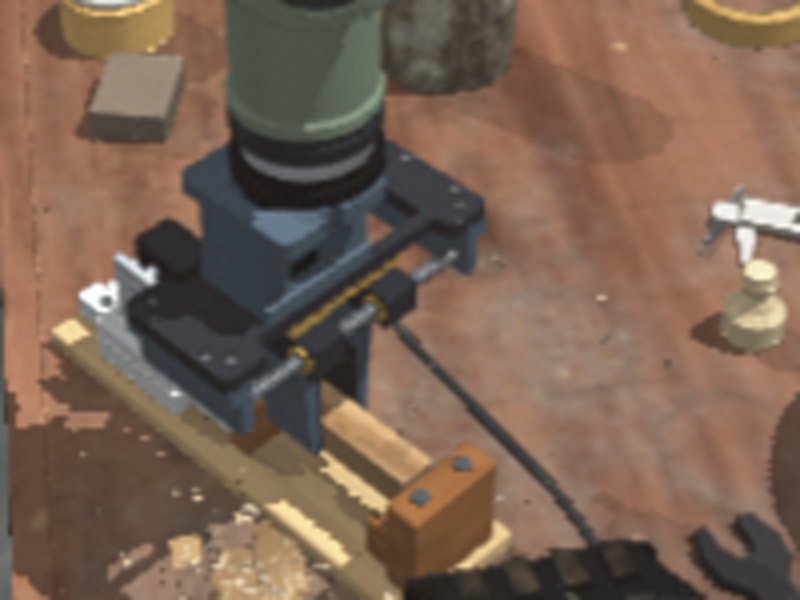

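The blank is aligned behind the end block at (400,450). Lowering it in, watching the force.

Call:
arm_command(
  motion=[
    {"offset": [0,-0.0005,0.005],"spin": 0},
    {"offset": [0,0,0.005],"spin": 0},
    {"offset": [0,0,0.003],"spin": 0},
    {"offset": [0,0,0],"spin": 0},
    {"offset": [0,0,0],"spin": 0},
  ],
)

```text
time_s: 11.38
ee_pos: [487.7, 51.2, 47.5]
ee_rot: [180.0, 0.0, 125.1]
force: [-0.3, -0.1, -1.4]
gripper_width: 21.9
gripper_force: 20.0
```

Call:
arm_command(
  motion=[
    {"offset": [0,0,0.001],"spin": 0},
    {"offset": [0,0,0],"spin": 0},
    {"offset": [0,0,0],"spin": 0},
  ],
)

```text
time_s: 11.75
ee_pos: [487.8, 51.2, 46.7]
ee_rot: [180.0, 0.0, 125.1]
force: [0.3, 0.2, 0.5]
gripper_width: 21.8
gripper_force: 20.0
```

Call:
arm_command(
  motion=[
    {"offset": [0,0,0],"spin": 0},
    {"offset": [0,0,0],"spin": 0},
    {"offset": [0,0,0],"spin": 0},
    {"offset": [0,0,0],"spin": 0},
  ],
  jaw=0.05,
)

```text
time_s: 12.25
ee_pos: [487.6, 51.2, 46.5]
ee_rot: [-180.0, 0.0, 125.1]
force: [0.7, 0.6, -0.4]
gripper_width: 50.2
gripper_force: 0.0
```

Call:
arm_command(
  motion=[
    {"offset": [0,0,-0.02],"spin": 0},
    {"offset": [0,0,-0.045],"spin": 0},
    {"offset": [0,0,-0.05],"spin": 0},
    {"offset": [0,0,-0.05],"spin": 0},
    {"offset": [-0.02,0.0,-0.05],"spin": 0},
  ],
)

```text
time_s: 12.88
ee_pos: [498.4, 35.3, 263.3]
ee_rot: [180.0, -0.0, 125.2]
force: [0.8, -0.6, -0.4]
gripper_width: 50.3
gripper_force: 0.0
```

Call:
arm_command(
  motion=[
    {"offset": [-0.05,-0.03,0],"spin": 0},
    {"offset": [-0.05,-0.03,0],"spin": 0},
    {"offset": [-0.05,-0.03,0],"spin": 0},
    {"offset": [0,0,0],"spin": 0},
  ],
)

```text
time_s: 13.38
ee_pos: [511.5, -143.0, 261.2]
ee_rot: [-180.0, 0.0, 124.8]
force: [-0.3, 0.8, -0.6]
gripper_width: 49.6
gripper_force: 0.0
```

```bash
python3 - <<'E'
from h import *
im,d=env.grab_frame("top"); im2,d2=env.grab_frame("side")
a=cv2.resize(im[190:280,290:400],(400,327),interpolation=cv2.INTER_CUBIC); b=cv2.resize(im2[235:360,190:343],(400,327),interpolation=cv2.INTER_CUBIC)
cv2.imwrite("pics/f.png",np.hstack([a,b]))
A=np.radians(35.1)
for cam,t in(("top",d),("side",d2)):
    P,c,r=cloud(cam,t); q=P[:,:2]-[486.8,53.6]; X=q@[np.cos(A),np.sin(A)]; Y=q@[-np.sin(A),np.cos(A)]-39.5
    for n,m in(("blank top",(abs(P[:,2]-52)<4)&(abs(X)<14)&(Y>-118)&(Y<36)),("grip",(P[:,2]>94)&(P[:,2]<106)&(abs(X)<40)&(Y>40)&(Y<110))):
        if m.any(): print(cam,n,m.sum(),np.round(np.percentile(X[m],[1,50,99]),1),np.round(np.percentile(Y[m],[1,50,99]),1),"z slope",np.polyfit(Y[m],P[m,2],1),np.polyfit(X[m],P[m,2],1))
print(env.state()["ee_pos"],env.state()["time_s"])
E
```

```text
top blank top 313 [-11.8  -1.    9.8] [-111.   -38.5   32.4] z slope [2.58793003e-03 5.25022852e+01] [-4.75774759e-03  5.23972873e+01]
top grip 168 [-25.8   1.4  18.3] [54.9 74.3 93.2] z slope [-3.92997225e-03  9.99643491e+01] [2.51749744e-02 9.96760483e+01]
side blank top 342 [-13.5  -6.8   0.6] [-106.7  -40.    32.9] z slope [1.15413952e-04 5.08456549e+01] [9.60074237e-03 5.09061086e+01]
side grip 168 [-27.8  -5.2  14.7] [55.3 74.5 92.3] z slope [2.34417728e-02 9.62768801e+01] [7.03748442e-02 9.84176721e+01]
[ 511.38161636 -139.73739598  261.24368419] 13.475
```

View pics/f.png

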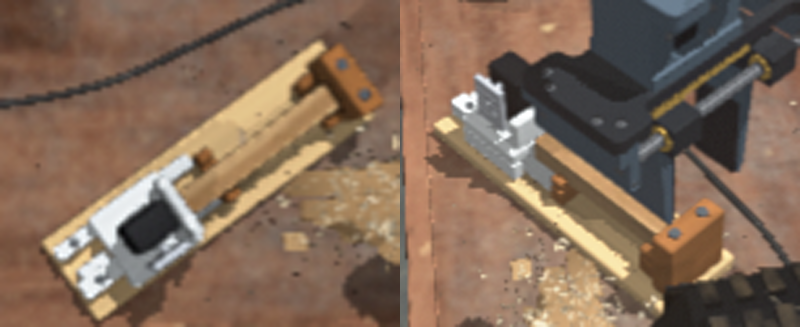

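The blank lies flat (top at z 52, no slope) in both saddles, from the end block at (340,95) to the stop plate at (190,195). The tab is out and the gripper is clear. Handing in.

```bash
python3 -c "
from workcell import env
print(env.job_done())"
```

```text
the job is handed in; nothing more can be done
None
```

The stop is one notch further out with its tab fully out, the blank lies flat in both saddles, I touched none of the other loose things, and the job was handed in at about 13.5 s.

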